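# Twist the sample canister home in its slanted holder

## Task

Pick up the steel sample canister by the black grip on its lid and set it into the slanted holder, its two side pins in the open notches of the collar. Then press and twist it clockwise (looking into the holder), so that the pins run down the sloping slots against the tight friction pads until it has bottomed out, and let go. Do not disturb the wash bottle, flask and beaker or lay the canister over.

Things in the scene. Friction and masses are not known exactly. Their poses are not given: they have to be found in the camera images.
- canister_center (a point): Loose closed steel canister: its centre, half-way up (60 mm above the foot, 60 mm below the top of its grip). z axis points to the lid. Cylinder 60 mm in diameter, 84 mm high, foot chamfered 4.5 x 6 mm. Two pins, 10 mm thick, stick out along +x and -x to 42 mm from the axis, their centres 12 mm below this point. Half a turn about z gives the same canister. 0.18 to 0.35 kg.
- canister_grip (a point): Middle of the black upright bar grip on the canister's lid, 42 mm above canister_center, same axes. The bar is 50 mm long (along x, in line with the pins), 16 mm thick (along y) and 36 mm tall (from 18 mm below this point, the lid, to 18 mm above). Grip it across its thickness.
- bore: Bore of the fixed holder, an aluminium sleeve on a grey foot. Origin: centre of the bore's floor, 46 mm above the bench. z: the axis, out of the mouth, leaning 30 degrees from vertical to the holder's front (-x, roughly to the robot). Bore 63 mm, outside 88 mm in diameter. Sprung pads 18 to 32 mm above the floor grip the canister: 8 to 20 N to push it past (go slowly) and about 0.5 N m to turn it.
- notch_front (a point): Shelf of the front notch in the holder's collar, 55 mm above the floor, on the -x side of the bore's axis; a like notch is at the back (+x). Both open at the top, so the canister goes in with its bar along the bore's x axis (within 8 degrees, either way round). The pins come to rest on the shelves with the canister's foot 12 mm above the bore's floor. Axes as the bore's.
- collar_top (a point): Centre of the collar's top, on the bore's axis, 75 mm above its floor. From each notch a slot runs clockwise (looking into the mouth; negative about z) under a roof with 2.5 mm play: level for 13 degrees, then falling evenly to about 65, level again to a stop at 75. Turned about 70 degrees the canister's foot rests on the floor (canister_center 60 mm above it). Axes as the bore's.
- wash_bottle: Bystander, loose: pale plastic wash bottle with a red spout, 72x112x215 mm; origin at the centre of its underside.
- flask: Bystander, loose: conical glass flask, 64 mm in diameter and 108 mm high; origin at the centre of its underside.
- beaker: Bystander, loose: small clear beaker, 55 mm in diameter and 62 mm high; origin at the centre of its underside.

How it is judged:
On the way:
1. the canister stands in the bore with its pins in the notches, not yet twisted down (z of canister_center in the frame of bore between 0.066 and 0.08 m and angle between the z axis of canister_center and the z axis of bore, either way round below 0.12 rad and angle between the x axis of canister_center and the x axis of bore, either way round below 0.5 rad and x of canister_center in the frame of bore between -0.01 and 0.01 m and y of canister_center in the frame of bore between -0.01 and 0.01 m), for 0.05 s.
At the end, for the whole second after the job is handed in: The canister stands in the bore in line with it (4.5 degrees, 6 mm), its foot within 2.5 mm of the floor, its pins at the low end of the slots (turned at least 50 degrees), released and at rest (z of canister_center in the frame of bore between 0.056 and 0.0625 m and x of canister_center in the frame of bore between -0.006 and 0.006 m and y of canister_center in the frame of bore between -0.006 and 0.006 m and angle between the z axis of canister_center and the z axis of bore, either way round below 0.08 rad and angle between the x axis of canister_center and the x axis of bore, either way round above 0.87 rad and linear speed of canister below 0.01 m/s); the robot touches nothing.
It fails at once if the canister is laid over (more than 65 degrees from upright) (angle between canister_center's own z axis and vertical above 1.13 rad).
It fails at once if a bystander is knocked over or pushed more than 3 cm (distance of any of wash_bottle, flask, beaker from where it was at the start of the episode above 0.03 m or angle between any of wash_bottle, flask, beaker's own z axis and vertical above 0.6 rad).
It also fails if it takes over 45 s, if anything falls off the work surface, if the arm or the gripper's body presses on something with over 40 N, if the wrist force passes 120 N, or if a joint passes its speed limit or range.

## Robot

A 6-joint arm with a two-finger parallel gripper is mounted at the origin on the work surface; the furniture and walls round the work are solid. World frame = base frame: x ahead of the robot, y to its left, z up, the work surface at z = 0. Lengths are in m, angles in rad, forces in N, time in s.
With the tool pointing down it reaches from about 0.225 to 0.875 m from the base axis. Payload 3.4 kg.
Tool frame: the origin (TCP) lies on the centre line of the jaws, within the pads' length; the fingertips stand 17 mm ahead of it and the grasp point (between the pads) lies 2 mm behind it (nose_length is the distance from the TCP to the fingertips, in m); z points along the fingers, y is the line along which they close (so a half turn about z gives the same grasp; the last joint's range is limited). The gripper opens to 85 mm and grips with 20 to 120 N. Pads are 22 mm wide; open, the fingers measure 114 mm over their backs; the gripper's body (76 mm by 85 mm) begins 54 mm behind the grasp point. The pads swing forward as they close: fully open they stand 13 mm farther back than shut.
Start: joints at [1.147, 0.276, 1.505, -0, 1.361, -0.121], TCP at [0.171, 0.549, 0.22] pointing down, gripper open.
Joint ranges: [-2.89, 2.89], [-0.75, 2.08], [0.22, 2.7], [-1.18, 4.32], [0.11, 2.71], [-2.7, 2.7]. Speed limits (rad/s): [2.57, 2.57, 3.14, 3.14, 3.14, 3.14].

## Interface

Orientations are given as a unit quaternion [w, x, y, z].
In Python, from rig import get_state, get_image, sign_off, find_in, place_of, nose_length gives the robot as it stands.
- The arm moves only by the tool apply_moves, never from a script. Its argument "deltas" is one flat list of numbers, 5 for each row, row after row: the finger opening in mm, from 0 to 85.4, then the shift along the tool's x, y, z in mm, then the turn about the tool's z in degrees. A call has 1 to 12 rows; each row is the pose to reach, as a shift and turn from the pose commanded when the call began, along the tool's axes at that moment; what a row does not reach only later rows make up. A row lasts 1/12 s, in which the tool goes at most 41.7 mm and 7.16 degrees, less where a joint would pass 70% of its speed; a pose out of reach is approached as far as the arm can. A call with a gripper value outside its range is refused whole. The fingers move at their own pace and stop on an object; "squeeze" is the grip in N (left out, the last holds). Time passes only in rows, so rows that repeat a pose let the fingers close. It gives the time, the measured TCP pose, the force, the opening and the grip force at its end, in the units of the state.
- get_state(): the state, without advancing time (a new reading comes with each control period).
- get_image(name): name is "side" or "top" or "wrist"; returns a dict with "frame" (384x512x3 uint8, red, green, blue), "K" (3x3 intrinsics, pixels), "k1" (the pictures are not rectified: a ray, as slopes to the right and down, at radius r is drawn at 1 + k1 r^2 times it, then the intrinsics apply), "position" and "orientation" of the camera in the world. Camera axes: x right, y down, z forward; pixel columns grow to the right and rows downward; lengths in m; the calibration is good to about 2 mm. A picture is of the moment at which its call begins. There is no depth.
- sign_off(): hands the job in; it is judged then, once.
Trained networks look in a picture, given as the dict that the camera call returned (one of the last four; its "shot" number tells which), for a name from the list of things; names that differ only in an ending like _2 or _b are one class to them, and where a whole thing is asked for, a point or a joint stands for the part that bears it (a point fixed in the world has none). Each returns a list of dicts, best first, with "score" (0 to 1); they miss things now and then, are a little off and sometimes report something else, mostly with a low value. They report only what shows in the picture. A call takes as long as a camera call.
- find_in(query, picture): "point" ([column, row] in pixels, amid what is visible of it).
- place_of(query, picture): "point" ([column, row] in pixels: a listed point, or the origin of a listed thing).
The state is a dict: "clock": time; "qpos": joint angles; "qd": joint speeds; "effort": joint torques, N m; "position": TCP position; "ee_rot": TCP orientation; "contact_force": force on the tool from outside, world axes, zero at the start; "moment": the same for the moment, N m; "width": finger opening in m; "gripper_force": force on a finger pad.
Only numpy, scipy, OpenCV 4.12 (cv2) and the standard library are available. Lean on these libraries where they do the work, as an engineer would, in place of code of your own. Each camera call takes 0.05 s, during which the arm holds its last target. There are 200 camera calls.

## Working session

There is one attempt and no reset: what is moved stays moved. The work goes in short steps, Python scripts to look and compute and a tool call to move; the robot and the scene stay as the last step left them, time stands still between calls to the robot, and variables do not carry over. Pictures are saved under pics/ and viewed, at most 10 in all, crops included, and the job is handed in when it is done.

Besides the shell and the picture viewer there is one more tool, called in YAML: its name, and indented under it one key for each argument. apply_moves: Moves the arm, as the interface text tells. Its arguments: {"type":"object","properties":{"deltas":{"type":"array"},"squeeze":{"type":"number"}},"required":["deltas"]}

```bash
ls; mkdir -p pics; cat > h.py <<'E'
import numpy as np,cv2
from scipy.spatial.transform import Rotation as R
from rig import *
def rot(q): return R.from_quat([q[1],q[2],q[3],q[0]])
def ray(im,p):
    K=np.array(im['K']);d=np.array([(p[0]-K[0,2])/K[0,0],(p[1]-K[1,2])/K[1,1]]);u=d.copy()
    for _ in range(20): u=d/(1+im['k1']*(u@u))
    v=rot(im['orientation']).apply([u[0],u[1],1]);return np.array(im['position']),v/np.linalg.norm(v)
def proj(im,X):
    c=rot(im['orientation']).inv().apply(np.atleast_2d(X)-im['position']);u=c[:,:2]/c[:,2:]
    u=u*(1+im['k1']*(u**2).sum(1,keepdims=True));K=np.array(im['K']);return u*[K[0,0],K[1,1]]+[K[0,2],K[1,2]]
def tri(obs):
    A=0;b=0
    for im,p in obs:
        o,v=ray(im,p);M=np.eye(3)-np.outer(v,v);A=A+M;b=b+M@o
    return np.linalg.solve(A,b)
def save(im,f): cv2.imwrite('pics/'+f,im['frame'][:,:,::-1])
E
python3 - <<'E'
from h import *
np.set_printoptions(precision=4,suppress=True)
s=get_state();print(s['clock'],s['position'],s['ee_rot'],nose_length if not callable(nose_length) else nose_length())
ims={n:get_image(n) for n in('side','top','wrist')}
for n,i in ims.items(): print(n,i['position'],i['orientation'],i['K'][0][0]);save(i,n+'0.png')
for q in['canister_center','canister_grip','bore','notch_front','collar_top','wash_bottle','flask','beaker']:
    ob=[]
    for n,i in ims.items():
        r=place_of(q,i)
        print(q,n,[(np.round(x['point'],1).tolist(),round(x['score'],2)) for x in r[:2]])
        if r and r[0]['score']>.4: ob.append((i,r[0]['point']))
    if len(ob)>1:
        X=tri(ob);print('   X',X,[np.linalg.norm(proj(i,X)[0]-p).round(1) for i,p in ob])
cv2.imwrite('pics/st.png',np.hstack([ims['side']['frame'],ims['top']['frame']])[:,:,::-1])
import cv2 as c
c.imwrite('pics/st.png',c.resize(c.imread('pics/st.png'),(800,300)))
E
```

```text
pics
0.0 [0.1712 0.5483 0.2187] [-0.0002  0.1508  0.9886 -0.0009] 0.017
side [ 0.3004 -0.7573  0.4562] [-0.5319  0.8301 -0.1342  0.1004] 356.52666242056057
top [ 0.4966 -0.0184  0.9551] [-0.0335  0.7117 -0.701   0.0305] 375.6876979175447
wrist [0.1045 0.5696 0.3732] [0.1116 0.7978 0.5869 0.0813] 302.8392196303218
canister_center side [([235.4, 171.6], 0.55)]
canister_center top [([166.1, 192.6], 0.76), ([337.7, 237.4], 0.17)]
canister_center wrist []
   X [0.582  0.1971 0.0655] [np.float64(0.5), np.float64(0.7)]
canister_grip side [([236.8, 160.5], 0.86), ([184.8, 232.1], 0.48)]
canister_grip top [([160.5, 187.4], 0.63)]
canister_grip wrist []
   X [0.5894 0.2028 0.098 ] [np.float64(0.1), np.float64(0.1)]
bore side [([257.4, 255.3], 0.95)]
bore top [([331.6, 219.4], 0.56)]
bore wrist []
   X [ 0.5184 -0.1983  0.0412] [np.float64(2.7), np.float64(2.2)]
notch_front side [([234.1, 245.8], 0.73)]
notch_front top [([335.2, 250.0], 0.96)]
notch_front wrist []
   X [ 0.4573 -0.2022  0.0776] [np.float64(2.8), np.float64(2.3)]
collar_top side [([242.0, 223.4], 0.74)]
collar_top top [([339.3, 237.6], 0.75)]
collar_top wrist []
   X [ 0.4803 -0.2002  0.122 ] [np.float64(0.7), np.float64(0.6)]
wash_bottle side [([188.9, 233.7], 0.66), ([301.5, 218.4], 0.59)]
wash_bottle top []
wash_bottle wrist []
flask side [([254.0, 218.4], 0.75)]
flask top [([246.6, 199.2], 0.65)]
flask wrist []
   X [0.5748 0.0068 0.0078] [np.float64(1.1), np.float64(1.1)]
beaker side [([188.8, 233.2], 0.6)]
beaker top [([249.4, 262.4], 0.58), ([168.1, 190.8], 0.48)]
beaker wrist []
   X [ 0.4101 -0.0012 -0.003 ] [np.float64(1.5), np.float64(1.5)]
```

View pics/side0.png

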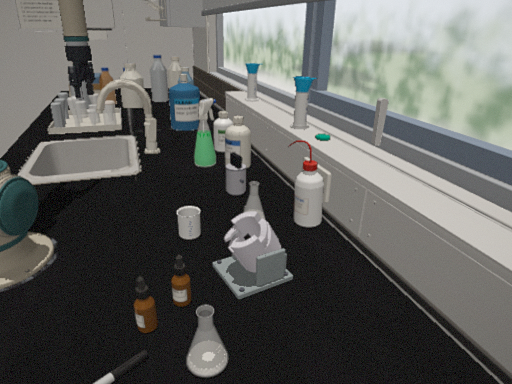

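View pics/top0.png

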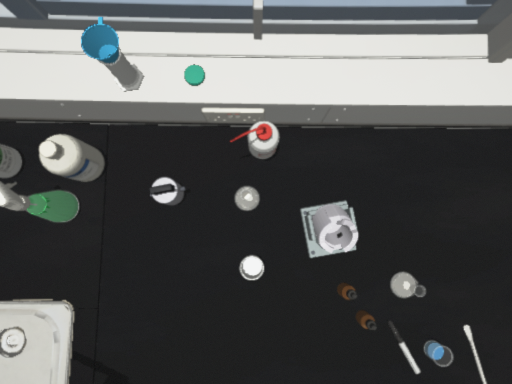

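```bash
cat >> h.py <<'E'
np.set_printoptions(precision=4,suppress=True)
def head(s): y=rot(s['ee_rot']).apply([0,1,0]);return np.degrees(np.arctan2(y[1],y[0]))
def plan(p,h):
    s=get_state();d=rot(s['ee_rot']).inv().apply(np.array(p)-s['position'])*1000
    # tool z points down: positive turn about it lowers the heading
    print('clock',round(s['clock'],2),'pos',np.array(s['position']),'head',round(head(s),2),'-> delta',d.round(1),'turn',round(-((h-head(s)+180)%360-180),2))
E
python3 - <<'E'
from h import *
i=get_image('wrist');s=get_state();r=rot(s['ee_rot']).inv()
print(r.apply(rot(i['orientation']).apply(np.eye(3))), r.apply(np.array(i['position'])-s['position']))
plan([.585,.19,.24],0)
E
```

```text
[[ 0.0002  1.     -0.0004]
 [-0.9618  0.0001 -0.2737]
 [-0.2737  0.0004  0.9618]] [ 0.07    0.0001 -0.1544]
clock 1.4 pos [0.1715 0.5489 0.2196] head 72.65 -> delta [-501.7 -219.2  -20.4] turn 72.65
```

apply_moves:
  deltas: [85, -502, -219, -20, 72.7, 85, -502, -219, -20, 72.7, 85, -502, -219, -20, 72.7, 85, -502, -219, -20, 72.7, 85, -502, -219, -20, 72.7, 85, -502, -219, -20, 72.7, 85, -502, -219, -20, 72.7, 85, -502, -219, -20, 72.7, 85, -502, -219, -20, 72.7, 85, -502, -219, -20, 72.7, 85, -502, -219, -20, 72.7, 85, -502, -219, -20, 72.7]

```text
clock: 2.4
position: [0.5504, 0.22, 0.2381]
ee_rot: [0.0, 0.708, 0.706, 0.0]
contact_force: [-0.4, 0.3, -0.5]
width: 0.0849
gripper_force: 0.0
```

apply_moves:
  deltas: [60, 0, 0, 0, 0, 60, 0, 0, 0, 0, 60, 0, 0, 0, 0]

```text
clock: 2.65
position: [0.5486, 0.2216, 0.2375]
ee_rot: [-0.001, 0.708, 0.706, -0.0]
contact_force: [-0.0, -0.1, -0.3]
width: 0.0602
gripper_force: 0.0
```

```bash
python3 - <<'E'
from h import *
plan([.585,.19,.24],0)
i=get_image('wrist');save(i,'w1.png')
for q in['canister_center','canister_grip']:
    for x in place_of(q,i)[:2]:
        o,v=ray(i,x['point']);z={'canister_center':.06,'canister_grip':.102}[q];print(q,x,o+v*(z-o[2])/v[2])
E
```

```text
clock 2.65 pos [0.5486 0.2216 0.2375] head -0.1 -> delta [-31.5  36.4  -2.6] turn -0.1
canister_center {'point': [285.5, 186.4], 'score': 0.96} [0.5854 0.2001 0.06  ]
canister_grip {'point': [293.5, 198.5], 'score': 0.62} [0.5891 0.1991 0.102 ]
```

View pics/w1.png

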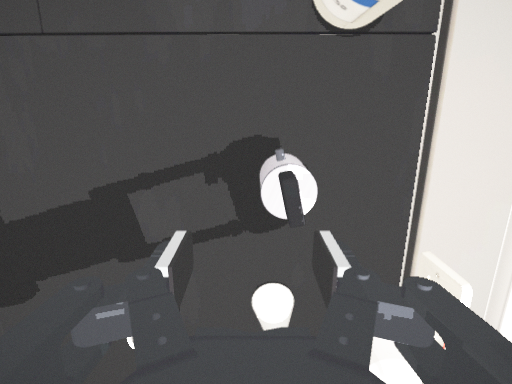

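```bash
python3 - <<'E'
from h import *
i=get_image('wrist');f=i['frame']
def at(p,z):
    o,v=ray(i,p);return o+v*(z-o[2])/v[2]
c=cv2.cvtColor(f,cv2.COLOR_RGB2GRAY)[150:232,245:325]
m=(c>190).astype(np.uint8);cn=max(cv2.findContours(m,0,1)[0],key=cv2.contourArea)
hull=cv2.convexHull(cn)[:,0]+[245,150]
W=np.array([at(p,.084) for p in hull.astype(float)])
(cx,cy),r=cv2.minEnclosingCircle((W[:,:2]*1000).astype(np.float32));print('lid',cx,cy,r)
dk=(c<60).astype(np.uint8);n,l,st,ce=cv2.connectedComponentsWithStats(dk)
k=l[195-150,290-245];ys,xs=np.where(l==k);print('bar comp',st[k],k)
a=at((280,154),.048);print('pin',a)
big=cv2.resize(f[140:240,235:335],(600,600),interpolation=cv2.INTER_CUBIC)[:,:,::-1];cv2.imwrite('pics/w1c.png',big)
E
```

```text
lid 585.04443359375 206.91567993164062 36.26873779296875
bar comp [   0    0   80   82 4652] 0
pin [0.5788 0.2363 0.048 ]
```

View pics/w1c.png

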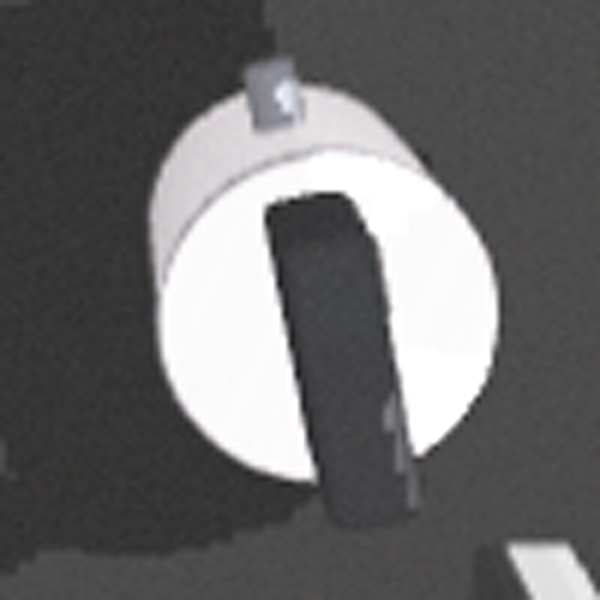

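```bash
python3 - <<'E'
from h import *
i=get_image('wrist')
def at(x,y,z):
    o,v=ray(i,(235+x/6,140+y/6));return o+v*(z-o[2])/v[2]
print('lid',at(329,316,.084))
a,b=at(370,522,.12),at(322,240,.12);print(a,b,(a+b)/2,np.linalg.norm(a-b),np.degrees(np.arctan2(*(b-a)[1::-1])))
a,b=at(275,240,.12),at(325,520,.12);print('left edge',a,b,np.degrees(np.arctan2(*(a-b)[1::-1])))
p=at(272,95,.05);l=at(329,316,.084);print('pin dir',p,np.degrees(np.arctan2(*(p-l)[1::-1])),np.linalg.norm((p-l)[:2]))
plan([.588,.199,.13],5)
E
```

```text
lid [0.5872 0.2009 0.084 ]
[0.5904 0.1768 0.12  ] [0.581  0.2238 0.12  ] [0.5857 0.2003 0.12  ] 0.04790877208872641 101.27651536844733
left edge [0.5738 0.2238 0.12  ] [0.5831 0.1772 0.12  ] 101.3316470808894
pin dir [0.5792 0.2346 0.05  ] 103.32258000130908 0.03463326348117415
clock 2.9 pos [0.5481 0.2227 0.2381] head 0.07 -> delta [-23.8  39.9 108.1] turn -4.93
```

apply_moves:
  deltas: [50, -22, 38.5, 60, -11.4, 50, -22, 38.5, 60, -11.4, 50, -22, 38.5, 60, -11.4, 50, -22, 38.5, 100, -11.4, 50, -22, 38.5, 131, -11.4, 50, -22, 38.5, 131, -11.4, 50, -22, 38.5, 131, -11.4]

```text
clock: 3.48
position: [0.586, 0.2001, 0.1063]
ee_rot: [-0.001, 0.634, 0.774, -0.001]
contact_force: [0.4, -0.3, 1.1]
width: 0.0502
gripper_force: 0.0
```

apply_moves:
  deltas: [10, 0, 0, 0, 0, 10, 0, 0, 0, 0, 10, 0, 0, 0, 0, 10, 0, 0, 0, 0]
  squeeze: 40

```text
clock: 3.82
position: [0.5885, 0.2, 0.1088]
ee_rot: [0.001, 0.634, 0.774, 0.001]
contact_force: [0.6, -0.3, 1.4]
width: 0.0105
gripper_force: 0.0
```

```bash
python3 - <<'E'
from h import *
plan([.5865,.2005,.107],11.5);s=get_state();print(s['width'],s['gripper_force'],s['contact_force'])
E
```

```text
clock 3.82 pos [0.5885 0.2    0.1088] head 11.36 -> delta [ 0.9 -1.9  1.8] turn -0.14
0.010450471798921949 0.0 [ 0.6229 -0.32    1.419 ]
```

```bash
python3 - <<'E'
from h import *
i=get_image('wrist');save(i,'w2.png')
i=get_image('side');cv2.imwrite('pics/s2.png',cv2.resize(i['frame'][60:240,140:380],(800,600))[:,:,::-1])
E
```

```text
(no output)
```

View pics/w2.png

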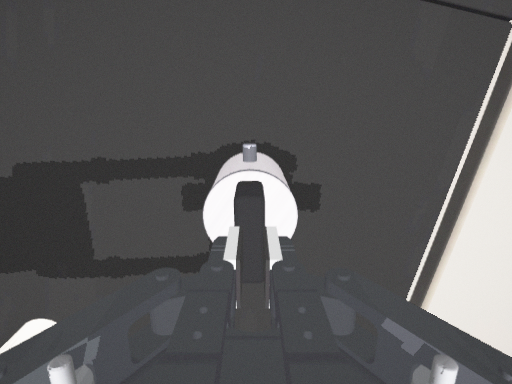

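View pics/s2.png

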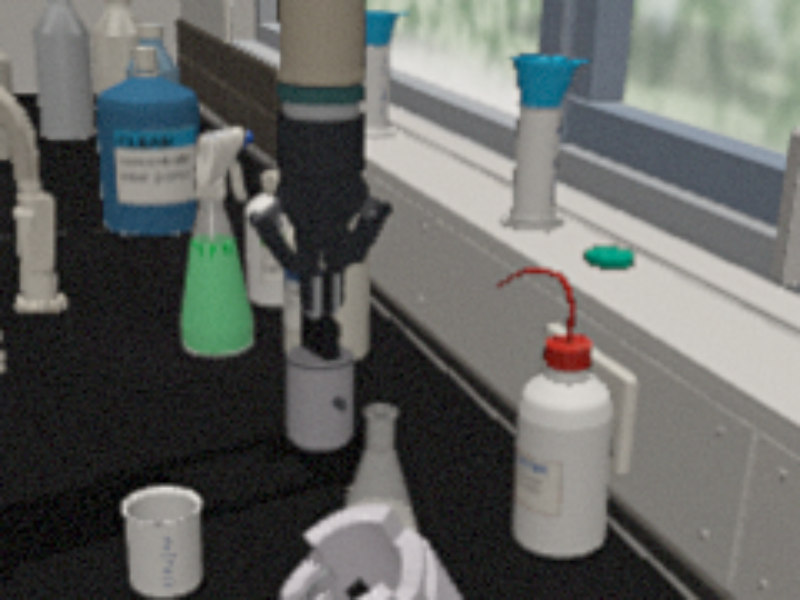

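apply_moves:
  deltas: [0, 0, 0, 0, 0, 0, 0, 0, 0, 0, 0, 0, 0, 0, 0, 0, 0, 0, 0, 0]
  squeeze: 30

```text
clock: 4.25
position: [0.5879, 0.1997, 0.1092]
ee_rot: [0.001, 0.634, 0.774, 0.001]
contact_force: [-2.2, -0.6, 9.6]
width: 0.0
gripper_force: 4.6
```

```bash
python3 - <<'E'
from h import *
plan([.5865,.2005,.107],11.5);s=get_state();print(s['width'],s['gripper_force'],s['contact_force'],s['moment'])
E
```

```text
clock 4.25 pos [0.5879 0.1997 0.1092] head 11.34 -> delta [ 1.1 -1.2  2.2] turn -0.16
4.739154421410319e-05 4.590208087663541 [-2.176  -0.5687  9.6108] [-0.0083  0.3905 -0.0551]
```

```bash
python3 - <<'E'
from h import *
s=get_state();i=get_image('side');p=np.array(s['position'])
for z in(-.04,-.02,0,.017,.03): 
    q=proj(i,p+[0,0,-z])[0];print(z,q,(q-[140,60])*3.333)
for q,z in(('foot',0),('lid',.084),('grip top',.12)):
    a=proj(i,[.5865,.2005,z])[0];print(q,a,(a-[140,60])*3.333)
w=get_image('wrist');print([ (z,proj(w,p+[0,0,-z])[0]) for z in(-.04,-.02,0,.017)],proj(w,[.5865,.2005,.12]),proj(w,[.5865,.2005,.084]))
print(nose_length,callable(nose_length))
E
```

```text
-0.04 [236.6131 144.2783] [322.0116 280.8996]
-0.02 [236.5872 150.8531] [321.9252 302.8134]
0 [236.5621 157.3273] [321.8416 324.3919]
0.017 [236.5415 162.7527] [321.7727 342.4747]
0.03 [236.526  166.8541] [321.7213 356.1446]
foot [235.9278 190.9191] [319.7275 436.3532]
lid [236.004  165.2863] [319.9814 350.9192]
grip top [236.0405 153.7875] [320.103  312.5938]
[(-0.04, array([253.6021, 273.1662])), (-0.02, array([253.3658, 251.1317])), (0, array([253.1836, 234.1431])), (0.017, array([253.0586, 222.4921]))] [[250.9484 240.933 ]] [[251.098  216.0066]]
0.017 False
```

apply_moves:
  deltas: [45, 0, 0, -8, 0, 45, 0, 0, -8, 0, 45, 0, 0, -8, 0, 45, 0, 0, -8, 0, 45, 0, 0, 10, 0, 45, 0, 0, 20, 0, 45, 0, 0, 27, 0, 45, 0, 0, 27, 0]

```text
clock: 5.02
position: [0.5859, 0.1992, 0.0774]
ee_rot: [-0.002, 0.634, 0.774, -0.002]
contact_force: [-0.5, 0.5, -0.4]
width: 0.0451
gripper_force: 0.0
```

```bash
python3 - <<'E'
from h import *
i=get_image('side');a=cv2.resize(i['frame'][95:205,180:290],(500,500))
w=get_image('wrist');b=cv2.resize(w['frame'][130:300,150:350],(590,500))
cv2.imwrite('pics/s3.png',cv2.resize(np.hstack([a,b]),(800,367))[:,:,::-1]);s=get_state();print(s['position'],s['contact_force'],s['width'],s['qpos'])
E
```

```text
[0.5873 0.1995 0.0793] [-0.1876 -0.4307 -0.7186] 0.04512975371506919 [0.2153 0.4467 1.6074 0.0001 1.0886 0.0172]
```

View pics/s3.png

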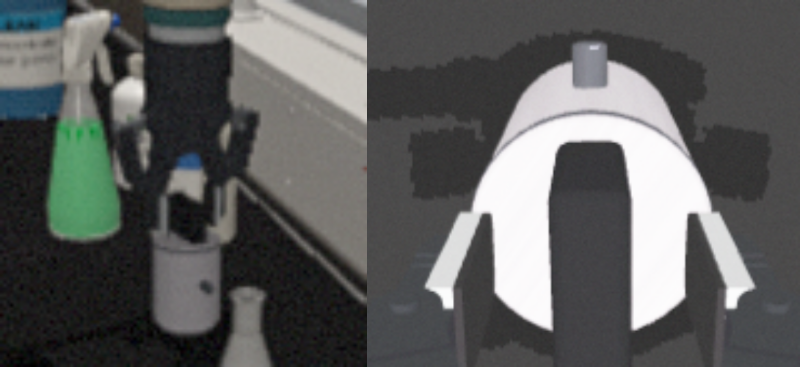

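apply_moves:
  deltas: [20, 0, 0, -3, 0, 20, 0, 0, -3, 0, 20, 0, 0, -3, 0, 0, 0, 0, -3, 0, 0, 0, 0, -3, 0, 0, 0, 0, -3, 0, 0, 0, 0, -3, 0]
  squeeze: 30

```text
clock: 5.7
position: [0.5877, 0.1997, 0.0836]
ee_rot: [0.0, 0.634, 0.774, 0.0]
contact_force: [-1.4, 0.8, 5.4]
width: 0.0155
gripper_force: 31.7
```

```bash
python3 - <<'E'
from h import *
i=get_image('side');a=cv2.resize(i['frame'][95:205,180:290],(500,500),interpolation=cv2.INTER_CUBIC)
w=get_image('wrist');b=cv2.resize(w['frame'][130:300,150:350],(590,500))
cv2.imwrite('pics/s4.png',np.hstack([a,b])[:,:,::-1]);s=get_state();print(s['clock'],s['position'],s['contact_force'],s['width'],s['gripper_force'],s['moment'])
E
```

```text
5.8 [0.5878 0.1997 0.0837] [-2.2218  0.0011  4.8188] 0.015277547967290013 31.741615533828735 [ 0.0439  0.1879 -0.0222]
```

apply_moves:
  deltas: [0, 0, 0, 2.5, 0, 0, 5, 0, 1.5, 0, 0, 9.5, 0, 0.7, 0, 0, 14, 0, 0.2, 0, 0, 19, 0, -0.3, 0, 0, 24, 0, -0.5, 0]
  squeeze: 20

```text
clock: 6.3
position: [0.5835, 0.2213, 0.085]
ee_rot: [0.002, 0.633, 0.774, -0.001]
contact_force: [-0.5, -4.4, 8.6]
width: 0.0153
gripper_force: 33.1
```

```bash
cat > tilt.py <<'E'
from h import *
# canister lean in the tool x-z plane from the wrist picture: ellipse/pin positions by network
w=get_image('wrist');s=get_state();r=rot(s['ee_rot'])
print(s['clock'],'pos',np.array(s['position']),'F',np.array(s['contact_force']),'w',s['width'],s['gripper_force'],'head',head(s))
P=np.array(s['position']);n=r.apply([0,1,0])
for q in('canister_center','canister_grip'):
    for x in place_of(q,w)[:1]:
        o,v=ray(w,x['point']);t=((P-o)@n)/(v@n) if abs(v@n)>.2 else np.nan
        # search angle: centre lies 49mm below the pivot along the leaning axis, in tool x-z plane
        best=min((np.linalg.norm(proj(w,P+r.apply([-(d)*np.sin(a),0,d*np.cos(a)-.011-.0135]))[0]-x['point']),np.degrees(a)) for a in np.radians(np.arange(-10,60,.5)) for d in([.047] if q[9]=='c' else [.005]))
        print(q,x['point'],round(x['score'],2),'lean deg',best[1],'err px',round(best[0],1))
i=get_image('side');
for q in('canister_center','canister_grip'):
    for x in place_of(q,i)[:1]: print('side',q,x['point'],round(x['score'],2))
E
python3 tilt.py
```

```text
6.35 pos [0.5832 0.2224 0.0849] F [-0.9921 -3.6488  9.8966] w 0.01563717014698579 33.321442008018494 head 11.416890239723815
canister_grip [251.3, 254.9] 0.82 lean deg 36.0 err px 1.9
side canister_center [235.3, 170.4] 0.78
side canister_grip [235.8, 156.7] 0.58
```

```bash
cat > cmp.py <<'E'
from h import *
def bb(c):
    g=cv2.cvtColor(c,cv2.COLOR_BGR2GRAY);g=g[:, :];m=(g>150).astype(np.uint8);n,l,st,ce=cv2.connectedComponentsWithStats(m)
    k=1+np.argmax(st[1:,4]);return st[k],ce[k].round(1)
ref=cv2.imread('pics/s4.png')[:,500:];ref=cv2.resize(ref,(200,170))
w=get_image('wrist');now=w['frame'][130:300,150:350,::-1].copy()
import time;cv2.imwrite('pics/cmp_%d.png'%int(time.time()),now)
print(bb(ref),bb(now),'meandiff',np.abs(ref.astype(int)-now)[:120].mean())
E
python3 cmp.py
```

```text
(array([  48,   28,  109,  112, 5627], dtype=int32), array([102. ,  77.6])) (array([  48,   54,  109,   86, 3829], dtype=int32), array([101.8,  91.7])) meandiff 23.41651388888889
```

apply_moves:
  deltas: [0, 5, 0, 0, 0, 0, 9.5, 0, 0.3, 0, 0, 14, 0, 0.7, 0, 0, 19, 0, 1.4, 0, 0, 23.5, 0, 2.2, 0, 0, 28, 0, 3.3, 0, 0, 33, 0, 4.6, 0, 0, 33, 0, 4.6, 0]

```text
clock: 7.32
position: [0.5765, 0.2553, 0.0796]
ee_rot: [0.001, 0.633, 0.774, -0.0]
contact_force: [-1.1, -1.9, 6.1]
width: 0.0154
gripper_force: 34.9
```

```bash
python3 cmp.py; python3 tilt.py;python3 - <<'E'
from h import *
i=get_image('side');a=cv2.resize(i['frame'][95:205,180:290],(500,500),interpolation=cv2.INTER_CUBIC)
w=get_image('wrist');b=cv2.resize(w['frame'][130:300,150:350],(590,500))
cv2.imwrite('pics/s5.png',cv2.resize(np.hstack([a,b]),(800,367))[:,:,::-1])
E
```

```text
(array([  48,   28,  109,  112, 5627], dtype=int32), array([102. ,  77.6])) (array([ 48,  82,  40,  58, 874], dtype=int32), array([ 71.2, 108.6])) meandiff 37.40113888888889
7.4167 pos [0.5765 0.2552 0.0797] F [-0.5382 -1.4782  6.2521] w 0.015357079930409275 34.864144921302795 head 11.38441082817081
canister_grip [254.3, 265.7] 0.61 lean deg 59.5 err px 4.6
side canister_center [227.7, 166.6] 0.63
side canister_grip [229.8, 166.8] 0.5
```

View pics/s5.png

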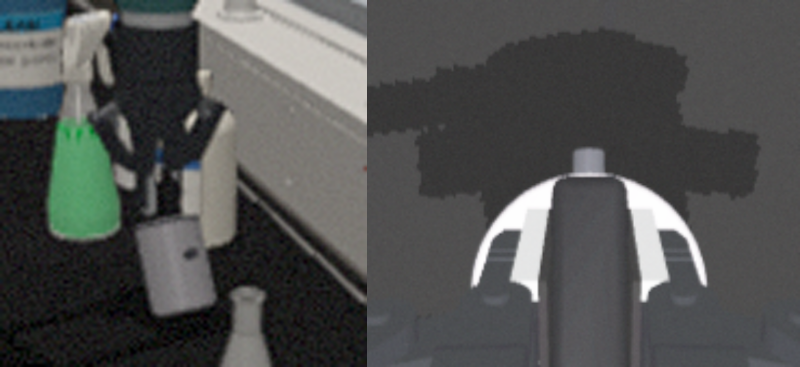

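```bash
cat > lean.py <<'E'
from h import *
import sys
w=get_image('wrist');s=get_state();r=rot(s['ee_rot']);P=np.array(s['position'])
for zp in(-.0245,-.029,-.020):
  for a in(24,27,30,33,36):
    c,k=np.cos(np.radians(a)),np.sin(np.radians(a))
    f=lambda x,d:P+r.apply([x*c-d*k,0,zp+x*k+d*c])
    L=-.0+ (.0245+zp)*-1*-1 # lid stays where it was when upright
    d=-.0005-zp
    print(zp,a,'lidedge',proj(w,f(.030,d))[0].round(1),'pin',proj(w,f(.042,d+.031))[0].round(1),'bartop',proj(w,f(.025,d-.036))[0].round(1))
E
python3 lean.py
```

```text
-0.0245 24 lidedge [253.2 198.5] pin [253.  185.9] bartop [253.4 200.7]
-0.0245 27 lidedge [253.2 201. ] pin [253.  190.6] bartop [253.3 199.7]
-0.0245 30 lidedge [253.1 203.7] pin [253.  195.4] bartop [253.3 198.9]
-0.0245 33 lidedge [253.1 206.4] pin [253.  200.3] bartop [253.3 198.2]
-0.0245 36 lidedge [253.1 209.2] pin [253.  205.1] bartop [253.3 197.8]
-0.029 24 lidedge [253.2 201.8] pin [253.  188.7] bartop [253.4 204.9]
-0.029 27 lidedge [253.1 204.7] pin [253.  193.7] bartop [253.3 204.3]
-0.029 30 lidedge [253.1 207.7] pin [253.  198.8] bartop [253.3 204. ]
-0.029 33 lidedge [253.1 210.8] pin [253. 204.] bartop [253.3 203.8]
-0.029 36 lidedge [253.1 214. ] pin [253.  209.2] bartop [253.3 203.7]
-0.02 24 lidedge [253.2 195.2] pin [253.  183.1] bartop [253.4 196.5]
-0.02 27 lidedge [253.2 197.4] pin [253.  187.5] bartop [253.3 195.1]
-0.02 30 lidedge [253.1 199.6] pin [253. 192.] bartop [253.3 193.8]
-0.02 33 lidedge [253.1 202. ] pin [253.  196.5] bartop [253.3 192.7]
-0.02 36 lidedge [253.1 204.4] pin [253.  201.1] bartop [253.3 191.8]
```

```bash
cat > fit.py <<'E'
from h import *
from scipy.optimize import least_squares
def fit(w,s,rows,lz0=.0):
    # tool-frame lid centre (lx,lz) and lean a, from rows of lid edge, pin outer top edge, bar-top far end
    r=rot(s['ee_rot']);P=np.array(s['position'])
    def pts(v):
        lx,lz,a=v;X=np.array([np.cos(a),0,np.sin(a)]);D=np.array([-np.sin(a),0,np.cos(a)]);o=np.array([lx,0,lz])
        return np.array([o+.030*X,o+.042*X+.031*D,o+.025*X-.036*D])
    f=lambda v:proj(w,P+r.apply(pts(v)))[:,1]-rows
    q=least_squares(f,[0,lz0,.45],x_scale=[.01,.01,.1]);return q.x*[1000,1000,57.3],q.fun
if __name__=='__main__':
    print(fit(get_image('wrist'),get_state(),np.array([210.4,198.4,212.])))
E
python3 fit.py
```

```text
(array([-17.2841,  -1.2527,  26.6446]), array([0., 0., 0.]))
```

apply_moves:
  deltas: [0, 4, 0, 1.2, 0, 0, 7.5, 0, 2.4, 0, 0, 7.5, 0, 2.4, 0]

```text
clock: 8.12
position: [0.575, 0.2626, 0.0771]
ee_rot: [0.001, 0.633, 0.774, -0.0]
contact_force: [-1.0, -1.3, 5.9]
width: 0.0153
gripper_force: 35.4
```

apply_moves:
  deltas: [0, 0, 0, 0, 0, 0, 0, 0, 0, 0, 0, 0, 0, -20, 0, 0, 0, 0, -45, 0, 0, 0, 0, -80, 0, 0, 0, 0, -110, 0, 0, 0, 0, -140, 0, 0, 0, 0, -165, 0, 0, 0, 0, -190, 0, 0, 0, 0, -190, 0]
  squeeze: 70

```text
clock: 8.95
position: [0.5772, 0.2636, 0.2714]
ee_rot: [0.003, 0.634, 0.774, 0.004]
contact_force: [0.9, 1.2, -1.3]
width: 0.0147
gripper_force: 69.0
```

```bash
python3 - <<'E'
from h import *
plan([.56,-.2,.27],90);plan([.50,.03,.27],90)
s=get_state();print(s['width'],s['gripper_force'],s['contact_force'],s['moment'])
E
```

```text
clock 8.95 pos [0.5772 0.2636 0.2714] head 11.36 -> delta [-451.1 -108.2   -0.2] turn -78.64
clock 8.95 pos [0.5772 0.2636 0.2714] head 11.36 -> delta [-213.8 -121.7   -0. ] turn -78.64
0.014728845256645022 69.02587294578552 [ 0.8914  1.2078 -1.2592] [ 0.136  -0.0746  0.0357]
```

apply_moves:
  deltas: [0, -214, -122, 0, -78.6, 0, -214, -122, 0, -78.6, 0, -214, -122, 0, -78.6, 0, -214, -122, 0, -78.6, 0, -214, -122, 0, -78.6, 0, -300, -120, 0, -78.6, 0, -451, -108, 0, -78.6, 0, -451, -108, 0, -78.6, 0, -451, -108, 0, -78.6, 0, -451, -108, 0, -78.6, 0, -451, -108, 0, -78.6, 0, -451, -108, 0, -78.6]

```text
clock: 9.95
position: [0.556, -0.1982, 0.264]
ee_rot: [-0.002, -0.002, 1.0, 0.001]
contact_force: [0.2, 0.9, -2.5]
width: 0.0149
gripper_force: 69.4
```

apply_moves:
  deltas: [0, 0, 0, 0, 0, 0, 0, 0, 0, 0, 0, 0, 0, 0, 0]

```text
clock: 10.2
position: [0.556, -0.1964, 0.2641]
ee_rot: [-0.002, 0.001, 1.0, 0.001]
contact_force: [-0.5, 1.0, -2.3]
width: 0.015
gripper_force: 69.8
```

```bash
cat > bore.py <<'E'
from h import *
from scipy.optimize import least_squares
plan([.56,-.2,.27],90)
ims={n:get_image(n) for n in('wrist','top','side')}
save(ims['wrist'],'w6.png');ob=[]
for n,i in ims.items():
    for q in('bore','notch_front','collar_top'):
        r=place_of(q,i)
        if r and r[0]['score']>.3: ob.append((n,q,i,np.array(r[0]['point']),r[0]['score']))
L={'bore':np.zeros(3),'notch_front':np.array([-.037,0,.055]),'collar_top':np.array([0,0,.075])}
def pose(v):
    return np.array([v[0],v[1],.046]),R.from_euler('z',v[2])*R.from_euler('y',-np.pi/6)
def f(v):
    o,r=pose(v);return np.concatenate([(proj(i,o+r.apply(L[q]))[0]-p)*np.linalg.norm(o-i['position'])/.9 for n,q,i,p,s in ob])
q=least_squares(f,[.515,-.2,0.],loss='soft_l1',f_scale=1.5,x_scale=[.01,.01,.1]);print(q.x,np.degrees(q.x[2]))
for (n,a,i,p,s),e in zip(ob,q.fun.reshape(-1,2)): print(n,a,p.round(1),round(s,2),e.round(1))
print('collar top',(lambda o,r:o+r.apply([0,0,.075]))(*pose(q.x)))
E
python3 bore.py
```

```text
clock 10.2 pos [ 0.556  -0.1964  0.2641] head 89.87 -> delta [-4.  -3.6 -5.9] turn -0.13
[ 0.5167 -0.1927  0.1779] 10.19342532513758
wrist bore [256.  132.3] 0.89 [-0.6 -1. ]
wrist notch_front [242.5  75. ] 0.61 [1.  0.6]
wrist collar_top [246.6 102.3] 0.98 [ 0.7 -2.3]
top bore [329.8 221.3] 0.72 [-0.8  0.9]
top notch_front [336.  248.9] 0.94 [ 0.1 -1.5]
top collar_top [338. 237.] 0.86 [-0.4  1.3]
side bore [257.  251.2] 0.77 [1.1 0.5]
side notch_front [231.2 246.3] 0.62 [0.5 0.7]
side collar_top [239.1 225.3] 0.79 [2.6 2.4]
collar top [ 0.4798 -0.1994  0.111 ]
```

View pics/w6.png

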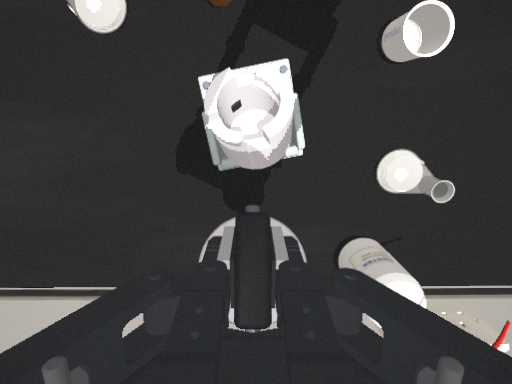

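```bash
cat > ins.py <<'E'
from h import *
from fit import fit
B=np.array([.5167,-.1927,.046]);psi=np.radians(10.2);RB=R.from_euler('z',psi)*R.from_euler('y',-np.pi/6)
def target(lidz,lx,lz):  # TCP for the lid centre at height lidz on the bore axis (m)
    h=np.radians(100.2);X=np.array([-np.sin(h)*-1*-1,np.cos(h),0]);X=np.array([np.cos(h+np.pi/2),np.sin(h+np.pi/2),0])
    return B+RB.apply([0,0,lidz])-lx*X-lz*np.array([0,0,-1])
E
python3 - <<'E'
from ins import *
w=get_image('wrist');s=get_state()
v,e=fit(w,s,np.array([216.,206.,212.]));print(v,e)
for z in(.171,.159,.096): print(z,target(z,v[0]/1e3,v[1]/1e3)); plan(target(z,v[0]/1e3,v[1]/1e3),100.2)
g=w['frame'][:,:,:].mean(2);print('cols lid row 235',[int(c) for c in np.where(g[235,190:320]>180)[0]+190][::6])
print('col252',g[200:222,252].astype(int))
E
```

```text
[-11.5935 -24.0527  31.3654] [-0.  0.  0.]
0.171 [ 0.4211 -0.2099  0.17  ]
clock 10.85 pos [ 0.557  -0.1967  0.2664] head 89.96 -> delta [135.9 -13.3  96.4] turn -10.24
0.159 [ 0.427  -0.2088  0.1596]
clock 10.85 pos [ 0.557  -0.1967  0.2664] head 89.96 -> delta [130.  -12.2 106.7] turn -10.24
0.096 [ 0.458  -0.2033  0.1051]
clock 10.85 pos [ 0.557  -0.1967  0.2664] head 89.96 -> delta [ 99.   -6.6 161.3] turn -10.24
cols lid row 235 [212]
col252 [32 27 30 30 44 74 93 94 92 93 92 82 52 36 33 38 37 42 40 41 42 41]
```

```bash
python3 - <<'E'
from ins import *
from scipy.optimize import least_squares
w=get_image('wrist');s=get_state();r=rot(s['ee_rot']);P=np.array(s['position'])
rows=np.array([215.,204.5,212])
for lz in(-.005,-.001,.003):
    def f(v):
        lx,a=v;X=np.array([np.cos(a),0,np.sin(a)]);D=np.array([-np.sin(a),0,np.cos(a)]);o=np.array([lx,0,lz])
        return proj(w,P+r.apply([o+.030*X,o+.042*X+.031*D,o+.025*X-.036*D]))[:,1]-rows
    q=least_squares(f,[-.01,.5],x_scale=[.01,.1]);print(lz,q.x*[1000,57.3],q.fun)
    L=np.array([q.x[0],0,lz]);a=q.x[1];Y=[proj(w,P+r.apply(L+sg*np.array([0,.03,0])))[0].round(1) for sg in(-1,1)];print(Y)
plan(target(.180,-.0135,-.001),100.2)
E
```

```text
-0.005 [-18.0693  30.2873] [-0.4815  0.2946  0.1832]
[array([197.6, 268. ]), array([305.7, 268. ])]
-0.001 [-19.5257  30.2208] [-0.5774  0.3522  0.2209]
[array([198.9, 266.6]), array([304.4, 266.6])]
0.003 [-20.9821  30.1537] [-0.669   0.4069  0.2573]
[array([200.2, 265.3]), array([303.2, 265.3])]
clock 10.9 pos [ 0.557  -0.1968  0.2664] head 89.96 -> delta [142.2 -14.4  65.5] turn -10.24
```

```bash
python3 - <<'E'
from ins import *
for z in(.18,.171,.159,.144,.096): print(z,target(z,-.0188,-.003)); plan(target(z,-.0188,-.003),100.2)
E
```

```text
0.18 [ 0.4096 -0.212   0.1989]
clock 10.9 pos [ 0.557  -0.1968  0.2664] head 89.96 -> delta [147.4 -15.3  67.5] turn -10.24
0.171 [ 0.414  -0.2112  0.1911]
clock 10.9 pos [ 0.557  -0.1968  0.2664] head 89.96 -> delta [143.  -14.5  75.3] turn -10.24
0.159 [ 0.42   -0.2101  0.1807]
clock 10.9 pos [ 0.557  -0.1968  0.2664] head 89.96 -> delta [137.1 -13.5  85.7] turn -10.24
0.144 [ 0.4273 -0.2088  0.1677]
clock 10.9 pos [ 0.557  -0.1968  0.2664] head 89.96 -> delta [129.7 -12.1  98.7] turn -10.24
0.096 [ 0.451  -0.2045  0.1261]
clock 10.9 pos [ 0.557  -0.1968  0.2664] head 89.96 -> delta [106.1  -7.9 140.2] turn -10.24
```

apply_moves:
  deltas: [0, 100, -15, 0, -10.2, 0, 147, -15, 10, -10.2, 0, 147, -15, 20, -10.2, 0, 147, -15, 40, -10.2, 0, 147, -15, 60, -10.2, 0, 147, -15, 68, -10.2, 0, 147, -15, 68, -10.2, 0, 147, -15, 68, -10.2]

```text
clock: 11.57
position: [0.4111, -0.2122, 0.1989]
ee_rot: [0.001, -0.089, 0.996, -0.0]
contact_force: [-0.1, -0.6, -2.1]
width: 0.0148
gripper_force: 69.8
```

```bash
python3 - <<'E'
from ins import *
plan(target(.18,-.0188,-.003),100.2);print(get_state()['contact_force'])
T=get_image('top');S=get_image('side')
# predicted canister landmarks if well aligned
for n,i in(('top',T),('side',S)):
    for q,z in(('canister_center',.138),('canister_grip',.18),):
        r=place_of(q,i);print(n,q,[(np.round(x['point'],1),round(x['score'],2)) for x in r[:2]],'pred',proj(i,B+RB.apply([0,0,z+(.018 if q[9]=='g' else 0)]))[0].round(1))
a=cv2.resize(S['frame'][165:295,195:300],(485,600),interpolation=cv2.INTER_CUBIC);b=cv2.resize(T['frame'][180:270,310:357],(313,600),interpolation=cv2.INTER_CUBIC)
cv2.imwrite('pics/a7.png',np.hstack([a,b])[:,:,::-1])
E
```

```text
clock 11.57 pos [ 0.4111 -0.2122  0.1989] head 100.16 -> delta [1.5 0.5 0. ] turn -0.04
[-0.1419 -0.6336 -2.0614]
top canister_center [(array([347.1, 260.8]), 0.64)] pred [346.1 254. ]
top canister_grip [(array([356. , 270.6]), 0.56)] pred [355.5 271.4]
side canister_center [(array([221. , 193.9]), 0.86)] pred [227. 206.]
side canister_grip [(array([210.4, 180.8]), 0.78)] pred [210.7 182.3]
```

apply_moves:
  deltas: [0, 1.5, 0.5, 0, 0, 0, -3.5, 0.5, 8.7, 0, 0, -7.5, 0.5, 15.6, 0, 0, -10, 0.5, 20, 0, 0, -12.5, 0.5, 24.2, 0, 0, -13.5, 0.5, 26, 0, 0, -13.5, 0.5, 26, 0]
  squeeze: 45

```text
clock: 12.45
position: [0.4231, -0.2085, 0.1715]
ee_rot: [-0.001, -0.089, 0.996, 0.001]
contact_force: [-0.0, -0.5, -2.6]
width: 0.0148
gripper_force: 69.9
```

```bash
python3 - <<'E'
from ins import *
s=get_state();d=rot(s['ee_rot']).inv()
print(s['width'],s['gripper_force'],'F tool',d.apply(s['contact_force']),'M',d.apply(s['moment']))
for z in(.15,.138,.124,.11,.096): plan(target(z,-.0188,-.003),100.2)
for i in (get_image('side'),get_image('top')):
    r=place_of('canister_center',i);print(r[:1],[proj(i,B+RB.apply([0,0,z-.024]))[0].round(1) for z in(.15,.16)])
E
```

```text
0.01480448247140331 69.94019508361816 F tool [ 0.1265 -0.5052  2.5899] M [-0.002   0.0642  0.0004]
clock 12.45 pos [ 0.4231 -0.2085  0.1715] head 100.17 -> delta [-1.1 -1.  -1.4] turn -0.03
clock 12.45 pos [ 0.4231 -0.2085  0.1715] head 100.17 -> delta [-7.1 -1.   9. ] turn -0.03
clock 12.45 pos [ 0.4231 -0.2085  0.1715] head 100.17 -> delta [-14.1  -1.   21.1] turn -0.03
clock 12.45 pos [ 0.4231 -0.2085  0.1715] head 100.17 -> delta [-21.1  -1.   33.2] turn -0.03
clock 12.45 pos [ 0.4231 -0.2085  0.1715] head 100.17 -> delta [-28.1  -1.1  45.3] turn -0.03
[{'point': [227.0, 206.9], 'score': 0.84}] [array([230. , 210.4]), array([227.5, 206.7])]
[{'point': [346.6, 253.4], 'score': 0.91}] [array([344.4, 250.8]), array([345.8, 253.5])]
```

apply_moves:
  deltas: [0, -2, -0.5, 3.5, 0, 0, -4, -0.5, 7, 0, 0, -6, -0.5, 10.4, 0, 0, -6, -0.5, 10.4, 0]

```text
clock: 12.98
position: [0.4306, -0.2088, 0.1617]
ee_rot: [0.001, -0.088, 0.996, -0.001]
contact_force: [3.2, -0.7, -2.1]
width: 0.0145
gripper_force: 69.9
```

```bash
cat > st.py <<'E'
from ins import *
s=get_state();d=rot(s['ee_rot']).inv();F=np.array(s['contact_force'])
P=np.array(s['position']);h=np.radians(head(s)+90);X=np.array([np.cos(h),np.sin(h),0])
b=RB.inv().apply(P-.0188*X+[0,0,.003]-B)*1000
print('t',round(s['clock'],2),'w',round(s['width']*1e3,1),round(s['gripper_force']),'F tool',d.apply(F).round(1),'F bore',RB.inv().apply(F).round(1),'M',d.apply(s['moment']).round(2),'pos',P,'head',round(head(s),1),'lid in bore mm',b.round(1))
for i in (get_image('side'),get_image('top')):
    r=place_of('canister_center',i)[:1]
    if r:
        zz=np.arange(.04,.2,.001);pp=proj(i,B+RB.apply(np.c_[zz*0,zz*0,zz]));k=np.argmin(np.linalg.norm(pp-r[0]['point'],axis=1));print('centre z',zz[k].round(3),'off px',(r[0]['point']-pp[k]).round(1),round(r[0]['score'],2))
E
python3 st.py
```

```text
t 12.98 w 14.5 70 F tool [-3.1 -1.2  2.1] F bore [ 1.6 -1.2 -3.3] M [ 0.34 -0.58  0.12] pos [ 0.4306 -0.2088  0.1617] head 100.1 lid in bore mm [ -0.2  -0.6 137.2]
centre z 0.119 off px [-1.1  0.5] 0.95
centre z 0.125 off px [-0.2  0. ] 0.55
```

apply_moves:
  deltas: [0, -3, -0.5, 3.5, 0, 0, -5, -0.5, 7, 0, 0, -7, -0.5, 10.4, 0, 0, -7, -0.5, 10.4, 0]

```text
clock: 13.52
position: [0.437, -0.2077, 0.151]
ee_rot: [0.0, -0.088, 0.996, -0.0]
contact_force: [3.7, -0.9, -2.7]
width: 0.0147
gripper_force: 69.8
```

```bash
python3 st.py
```

```text
t 13.52 w 14.7 70 F tool [-3.5 -1.5  2.7] F bore [ 1.6 -1.5 -4.1] M [ 0.5  -0.77  0.07] pos [ 0.437  -0.2077  0.151 ] head 100.2 lid in bore mm [  0.1  -0.6 124.7]
centre z 0.108 off px [ 1.7 -1.3] 0.83
centre z 0.11 off px [-1.7  1. ] 0.85
```

apply_moves:
  deltas: [0, -2.5, 0, 3.5, 0, 0, -4.5, 0, 7, 0, 0, -6.5, 0, 10.4, 0, 0, -8.5, 0, 13.9, 0, 0, -8.5, 0, 13.9, 0]

```text
clock: 14.13
position: [0.4453, -0.2061, 0.137]
ee_rot: [0.0, -0.088, 0.996, -0.0]
contact_force: [4.1, -2.2, -2.3]
width: 0.015
gripper_force: 69.9
```

```bash
python3 st.py
```

```text
t 14.13 w 15.0 70 F tool [-3.7 -2.9  2.3] F bore [ 2.  -2.9 -3.8] M [ 0.7  -0.8   0.13] pos [ 0.4453 -0.2061  0.137 ] head 100.2 lid in bore mm [  0.4  -0.6 108.4]
centre z 0.089 off px [-0.2  0.4] 0.75
centre z 0.091 off px [-1.2  0.5] 0.88
```

apply_moves:
  deltas: [0, -1.3, -0.5, 1.7, 0, 0, -2.3, -0.5, 3.5, 0, 0, -3.3, -0.5, 5.2, 0, 0, -4.3, -0.5, 7, 0, 0, -5.3, -0.5, 8.7, 0, 0, -5.3, -0.5, 8.7, 0]

```text
clock: 14.83
position: [0.4489, -0.2059, 0.132]
ee_rot: [-0.0, -0.089, 0.996, -0.001]
contact_force: [-1.7, -0.6, 6.3]
width: 0.0148
gripper_force: 71.3
```

```bash
python3 st.py
```

```text
t 14.83 w 14.8 71 F tool [ 1.8 -0.3 -6.3] F bore [ 1.6 -0.3  6.3] M [ 0.25 -0.49  0.06] pos [ 0.4489 -0.2059  0.132 ] head 100.2 lid in bore mm [  0.9  -0.9 102.2]
centre z 0.084 off px [ 0.2 -0.1] 0.64
centre z 0.076 off px [-0.7  0.5] 0.56
```

apply_moves:
  deltas: [0, -1, 0, 1.7, 0, 0, -2, 0, 3.5, 0, 0, -3, 0, 5.2, 0, 0, -4, 0, 7, 0, 0, -4, 0, 7, 0, 0, -4, 0, 7, 0]

```text
clock: 15.53
position: [0.4527, -0.2054, 0.1245]
ee_rot: [-0.001, -0.089, 0.996, -0.001]
contact_force: [-4.3, -0.9, 19.3]
width: 0.0148
gripper_force: 73.2
```

```bash
python3 st.py
```

```text
t 15.53 w 14.8 73 F tool [  4.4  -0.1 -19.3] F bore [ 5.9 -0.1 18.9] M [0.11 0.34 0.01] pos [ 0.4527 -0.2054  0.1245] head 100.2 lid in bore mm [ 0.5 -1.1 93.8]
centre z 0.073 off px [ 0.2 -0.3] 0.7
centre z 0.073 off px [-1.6  0.9] 0.64
```

apply_moves:
  deltas: [0, -1, 0, 1.7, 0, 0, -2, 0, 3.5, 0, 0, -2, 0, 3.5, 0]

```text
clock: 15.98
position: [0.4545, -0.2051, 0.1214]
ee_rot: [-0.001, -0.089, 0.996, -0.001]
contact_force: [-6.4, -0.6, 22.3]
width: 0.0148
gripper_force: 73.6
```

```bash
python3 st.py; python3 - <<'E'
from h import *
S=get_image('side');T=get_image('top')
a=cv2.resize(S['frame'][170:300,195:300],(485,600),interpolation=cv2.INTER_CUBIC);b=cv2.resize(T['frame'][190:280,310:357],(313,600),interpolation=cv2.INTER_CUBIC)
cv2.imwrite('pics/a8.png',np.hstack([a,b])[:,:,::-1])
E
```

```text
t 15.98 w 14.8 74 F tool [  6.5   0.5 -22.3] F bore [ 5.6  0.6 22.5] M [0.04 0.55 0.  ] pos [ 0.4545 -0.2051  0.1214] head 100.2 lid in bore mm [ 0.6 -1.1 90.2]
centre z 0.072 off px [-2.2  1.3] 0.79
centre z 0.079 off px [ 1.3 -0.6] 0.87
```

apply_moves:
  deltas: [0, -1, 0, 1.7, 0, 0, -2, 0, 3.5, 0, 0, -2, 0, 3.5, 0]

```text
clock: 16.53
position: [0.4554, -0.2051, 0.1208]
ee_rot: [-0.002, -0.089, 0.996, -0.002]
contact_force: [-11.9, 0.8, 42.4]
width: 0.0147
gripper_force: 76.5
```

```bash
python3 st.py
```

```text
t 16.53 w 14.7 76 F tool [ 11.7   2.7 -42.4] F bore [11.2  2.9 42.5] M [-0.64  1.95  0.08] pos [ 0.4554 -0.2051  0.1208] head 100.2 lid in bore mm [ 1.  -1.4 89.3]
centre z 0.076 off px [0.1 0.2] 0.65
centre z 0.072 off px [ 0.4 -0.3] 0.68
```

apply_moves:
  deltas: [0, 2, 0, -3.5, 0, 0, 3, 0, -5, 0, 40, 3, 0, -5, 0, 40, 3, 0, -5, 0, 40, 3, 0, -5, 0, 40, 3, 0, -12, 0, 40, 3, 0, -20, 0, 40, 3, 0, -20, 0]

```text
clock: 17.4
position: [0.4556, -0.2051, 0.1363]
ee_rot: [0.001, -0.089, 0.996, -0.001]
contact_force: [0.5, -0.2, 0.9]
width: 0.0401
gripper_force: 0.0
```

```bash
python3 st.py; python3 - <<'E'
from ins import *
plan([.4547,-.2039,.138],100.2)
S=get_image('side');T=get_image('wrist')
a=cv2.resize(S['frame'][190:300,200:300],(400,440),interpolation=cv2.INTER_CUBIC);b=cv2.resize(T['frame'][150:370,156:356],(400,440),interpolation=cv2.INTER_CUBIC)
cv2.imwrite('pics/a9.png',np.hstack([a,b])[:,:,::-1])
E
```

```text
t 17.4 w 40.1 0 F tool [-0.4 -0.3 -0.9] F bore [ 0.8 -0.3  0.5] M [ 0.1  -0.01  0.04] pos [ 0.4556 -0.2051  0.1363] head 100.2 lid in bore mm [  8.9  -1.4 102.6]
centre z 0.07 off px [ 0.8 -0.6] 0.71
clock 17.6 pos [ 0.4547 -0.2046  0.135 ] head 100.15 -> delta [-0.1  0.7 -3. ] turn -0.05
```

View pics/a9.png

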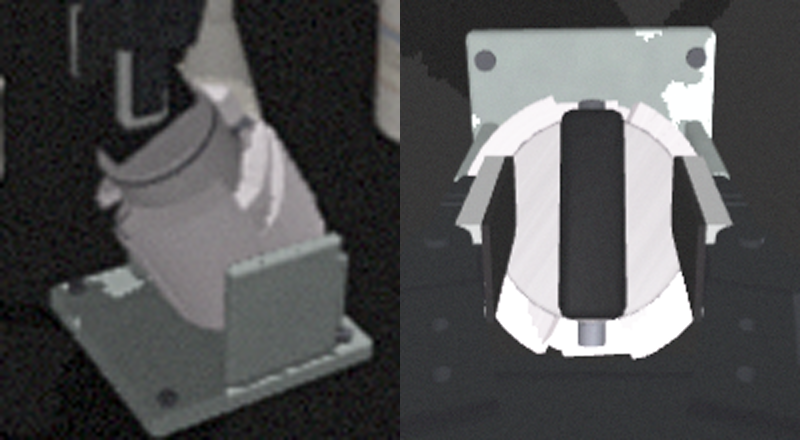

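apply_moves:
  deltas: [0, 0, 0.7, -2, 0, 0, 0, 0.7, -2, 0, 0, 0, 0.7, -2, 0, 0, 0, 0.7, -2, 0, 0, 0, 0.7, -2, 3, 0, -0.5, 0.7, -1, 7, 0, -1, 0.7, -0.5, 11, 0, -1, 0.7, -0.5, 15, 0, -1, 0.7, -0.5, 15, 0]
  squeeze: 60

```text
$.deltas: bad value
```

```bash
cat > tw.py <<'E'
from ins import *
import sys
s=get_state();d=rot(s['ee_rot']).inv();F=np.array(s['contact_force']);h=head(s)
print('t',round(s['clock'],2),'w',round(s['width']*1e3,1),round(s['gripper_force']),'F tool',d.apply(F).round(1),'F bore',RB.inv().apply(F).round(1),'M',d.apply(s['moment']).round(2),'pos',np.array(s['position']),'head',round(h,1))
print('-z_b in tool',d.apply(RB.apply([0,0,-1])).round(3))
if len(sys.argv)>1:
    w=get_image('wrist')
    for lz in(.096,.09,.084):
        print('lid centre px at',lz,proj(w,B+RB.apply([0,0,lz]))[0].round(0),'bar top',proj(w,B+RB.apply([0,0,lz+.036]))[0].round(0))
E
python3 tw.py 1
```

```text
t 17.7 w 40.0 0 F tool [-0.5 -0.1  1.3] F bore [-0.2 -0.1 -1.4] M [-0.04 -0.05  0.  ] pos [ 0.4546 -0.2046  0.1348] head 100.2
-z_b in tool [-0.5    0.     0.866]
lid centre px at 0.096 [253. 254.] bar top [253. 251.]
lid centre px at 0.09 [253. 255.] bar top [253. 252.]
lid centre px at 0.084 [253. 255.] bar top [253. 253.]
```

apply_moves:
  deltas: [0, 0, 0.7, -2, 0, 0, 0, 0.7, -2, 0, 0, 0, 0.7, -2, 0, 0, 0, 0.7, -2, 0, 0, 0, 0.7, -2, 0, 0, -0.5, 0.7, -1, 4, 0, -1, 0.7, -0.5, 8, 0, -1, 0.7, -0.5, 12, 0, -1, 0.7, -0.5, 15, 0, -1, 0.7, -0.5, 15]
  squeeze: 60

```text
clock: 18.58
position: [0.4564, -0.2022, 0.1376]
ee_rot: [0.001, 0.042, 0.999, 0.001]
contact_force: [-2.4, 5.6, 15.1]
width: 0.0141
gripper_force: 75.8
```

```bash
python3 tw.py
```

```text
t 18.58 w 14.1 76 F tool [  2.8   5.4 -15.1] F bore [ 6.3  5.9 13.7] M [-1.27  0.1  -1.2 ] pos [ 0.4564 -0.2022  0.1376] head 85.2
-z_b in tool [-0.481  0.127  0.867]
```

apply_moves:
  deltas: [0, -0.5, 0.6, 1, 4, 0, -1, 1.2, 1.8, 8, 0, -1.5, 1.5, 2.6, 12, 0, -1.5, 1.5, 2.6, 12]

```text
clock: 18.92
position: [0.4569, -0.2, 0.1363]
ee_rot: [0.0, 0.146, 0.989, 0.002]
contact_force: [-6.8, 6.0, 25.0]
width: 0.0139
gripper_force: 80.3
```

```bash
python3 tw.py
```

```text
t 18.92 w 13.9 80 F tool [  8.3   3.9 -25. ] F bore [ 7.6  7.1 24.5] M [-1.64  1.26 -1.14] pos [ 0.4569 -0.2     0.1363] head 73.2
-z_b in tool [-0.446  0.224  0.867]
```

apply_moves:
  deltas: [0, 1, -0.5, -3, 0, 40, 1, -0.5, -3, 0, 40, 1, -0.5, -3, 0, 40, 1, -0.5, -3, 0]

```text
clock: 19.25
position: [0.456, -0.2028, 0.1354]
ee_rot: [-0.0, 0.147, 0.989, -0.0]
contact_force: [-0.4, -0.1, 0.1]
width: 0.0398
gripper_force: 0.0
```

```bash
cat > bar.py <<'E'
from ins import *
# bar orientation in the bore frame from the wrist picture: dark blob round the bar-top centre
w=get_image('wrist');f=w['frame'];g=f.mean(2).astype(np.float32)
def est(lz):
    best=[]
    for th in np.radians(np.arange(-100,21,1.)):
        t=RB*R.from_euler('z',th)
        o=B+RB.apply([0,0,lz+.036])
        X,Y=np.meshgrid(np.linspace(-.024,.024,25),np.linspace(-.007,.007,9));I=np.c_[X.ravel(),Y.ravel(),0*X.ravel()]
        X2,Y2=np.meshgrid(np.linspace(-.022,.022,23),[-.0115,-.013,.0115,.013]);O=np.c_[X2.ravel(),Y2.ravel(),0*X2.ravel()]
        val=lambda P:cv2.remap(g,*[a.astype(np.float32).reshape(-1,1) for a in proj(w,o+t.apply(P)).T],1).mean()
        best.append((val(O)-val(I),np.degrees(th)))
    return max(best)
for lz in(.096,.092,.088,.084): print(lz,est(lz))
s=get_state();print('head',head(s))
cv2.imwrite('pics/bar_last.png',f[:,:,::-1])
E
python3 bar.py; python3 tw.py
```

```text
0.096 (np.float32(51.39997), np.float64(-5.0))
0.092 (np.float32(61.8571), np.float64(-7.0))
0.088 (np.float32(71.75412), np.float64(-7.0))
0.084 (np.float32(81.613075), np.float64(-13.0))
head 73.13247719594777
t 19.3 w 39.7 0 F tool [ 0.1  0.3 -0.1] F bore [0.1 0.4 0.1] M [ 0.01 -0.01  0.01] pos [ 0.4559 -0.2028  0.1353] head 73.1
-z_b in tool [-0.446  0.228  0.866]
```

```bash
cat > asc.py <<'E'
from h import *
g=cv2.imread('pics/bar_last.png',0)[170:340,176:336];g=cv2.resize(g,(54,34),interpolation=cv2.INTER_AREA)
for r in g: print(''.join(' .:-=+*#%@'[min(9,int(v)//26)] for v in r))
E
python3 asc.py
```

```text
.................:-=+********************%%%@@@=......
..............:-++***************************@@%-.....
...........:=++******************************%#@%:....
........-=+*********************************+==+%#:...
.....-=+***********************%%%%%##*******====#+...
.....=**+=+***************#%%%+%%%%%%%%@%#****====+-..
......=+---+**********+=====--:*#%%%%%@@@@@%%#+====+-.
.......===+******#**#*..........-*####%%@@@@@@%+==**%-
........=******#%%%#*+...........:*######%@@@%%%*=+*@%
.........=****#%%%%##+............+########%%%%%%%*#@@
..........=**%%%%%###+............=########*#%%%%%%%@@
.......:----*%%%%####+............=####*+****#%%%%%%%@
......:+++-.=%%%#####+............=####-.=+++##%%%%%%%
.....:=++=..=%%######+............-####:.:+++*=+#%@%@%
.....=+++:..-%%######+............-####:..-+++-..-#@@@
....-+++=...-%#######*............:####:...=+++:..-@@@
...:++++:...-%#######*............:####:...:++++:..=@@
...=+++-....:%#######*............:####:....-+++=...+@
..:=***:....-%#######*.............####:....:**+=:...+
.....+#:....=%%#######.............####:....-#+.......
:....:-:....*%%#######........:....*###+....:-:....:::
.......:...:%%%%#####*........:....*####:.............
...........-%%%%%####*.......::....+####=.............
............+%#%@@%###.......::....+####*.............
............::.-@@@@%#.......::....+#####:.:..........
........:.......:%@@@%:......::...=####%%#.:..........
.......::........:*@@@*:........:*###%@@@@:::.........
.......::..........-%@@@@%%%%%####=-@@@@@@*::.........
:...................:*@@@@@@@@%%##--%@@@@@@*:......::.
......................*##@@@@@@%%%##@@@@#+:...........
.........................:-+#@@@@@:..-=:..............
..............................:--:....................
......................................................
::................................................:::.
```

apply_moves:
  deltas: [0, 0, 2, -3, 0, 0, 0, 2, -3, 0, 0, 0, 2, -3, 0, 0, 0, 2, -3, 0, 0, 0, 2, -2, 0, 0, -0.4, 2.3, -1, 4, 0, -0.8, 2.6, 0, 8, 0, -1.2, 2.9, 1, 12, 0, -1.6, 3.2, 2, 16, 0, -2, 3.5, 2.8, 20, 0, -2.2, 3.7, 3.5, 24, 0, -2.2, 3.7, 3.5, 24]
  squeeze: 80

```text
clock: 20.3
position: [0.4585, -0.2001, 0.136]
ee_rot: [0.0, 0.349, 0.937, -0.001]
contact_force: [-8.5, 2.6, 25.6]
width: 0.0135
gripper_force: 96.8
```

```bash
python3 tw.py
```

```text
t 20.3 w 13.5 97 F tool [  8.1  -3.6 -25.6] F bore [ 6.   4.1 26.2] M [ 0.3   1.4  -0.87] pos [ 0.4585 -0.2001  0.136 ] head 49.2
-z_b in tool [-0.314  0.39   0.866]
```

apply_moves:
  deltas: [0, 1, -1, -3, 0, 40, 1, -1, -3, 0, 40, 1, -1, -3, 0, 40, 1, -1, -3, 0]

```text
clock: 20.63
position: [0.4578, -0.1998, 0.1347]
ee_rot: [-0.0, 0.349, 0.937, 0.0]
contact_force: [1.4, 0.7, -0.2]
width: 0.0398
gripper_force: 0.0
```

```bash
python3 bar.py; python3 asc.py; python3 st.py
```

```text
0.096 (np.float32(7.735565), np.float64(-93.0))
0.092 (np.float32(5.064842), np.float64(-64.0))
0.088 (np.float32(27.088646), np.float64(-56.0))
0.084 (np.float32(58.380882), np.float64(-37.0))
head 49.11862314240577
...................:+********************##%*==++*#%@#
..................-************************##%++%@@%#%
................:=**********###%%%@@@@@%%%##****%@@@@%
...............:+*********#%@@@@@@@@@@@@@@@@@%%###%@@@
..............-***********#%@@@@@@@@@@@@@@@@@@@@@%##%@
.............=**********#%@@%%%%%%%%%%@@@@@@@@@@@@@###
...........:+********+++++===+**##%%###***#%@@@@@@@@%#
..........-********=.............:+##%%%%#*+%@@@@@@@@@
.........=*********:..............:#%%%%%%##**%@@@@@@@
........=**+==+*##*-...............#%%%%%####*+#@@@@@@
.........-+=-=+#@@@=...............*%%%%#####%#+#@@@@@
.......:---:=**%@@%+...............+%%%*+####%%#+#@@@@
......:+**=..:=%@@#*...............-%%#-.=***#%#*+%@@@
:.....+**+:...-@@%##...............:###-.:+***++*+*@@@
....:=***-....=@@%%#:..............:###:..-***=:.:+%@@
.:::-***=.....=@@%%#-...............*##:...+***-:::#@@
:::
[... 526 characters left out ...]
#%%%@@@#.::.........
.......::......:::..:.........-*@@@@@@@@@@:::.........
:......::...::::..............:=#@@@@@@@@@*::......:..
::......:..:::.::....:.:.........:-+*#%@@@%*:.....:::.
...........:......:...:.:...::........................
............................:...:.......:.............
..........................:...........................
::........................:.......................::..
::................................................:::.
t 20.68 w 39.9 0 F tool [-0.4  0.3  0.4] F bore [ 0.3 -0.1 -0.6] M [ 0.02 -0.01  0.02] pos [ 0.4577 -0.1998  0.1347] head 49.1 lid in bore mm [  4.7 -11.1 103.1]
centre z 0.064 off px [-0.5  0.4] 0.79
centre z 0.076 off px [-1.7  0.9] 0.62
```

apply_moves:
  deltas: [0, 0, 2, -1, 0, 0, 0, 2, -1, 0, 0, 0, 2, -1, 0, 0, 0, 2, -1, 0, 0, 0, 2, 0, 0, 0, -0.3, 2.4, 1, 4, 0, -0.6, 2.8, 2, 8, 0, -0.9, 3.2, 3, 12, 0, -1.2, 3.6, 4, 16, 0, -1.4, 4, 5, 20, 0, -1.6, 4.2, 6, 24, 0, -1.6, 4.2, 6, 24]
  squeeze: 80

```text
clock: 21.88
position: [0.4601, -0.1977, 0.1325]
ee_rot: [-0.001, 0.536, 0.844, -0.001]
contact_force: [-11.3, 0.7, 24.2]
width: 0.0127
gripper_force: 85.5
```

```bash
python3 tw.py
```

```text
t 21.88 w 12.7 85 F tool [  5.4 -10.1 -24.2] F bore [ 2.5  2.7 26.5] M [ 1.48  0.97 -0.84] pos [ 0.4601 -0.1977  0.1325] head 25.2
-z_b in tool [-0.129  0.485  0.865]
```

Release and check once more.

apply_moves:
  deltas: [0, 0.5, -1.5, -3, 0, 40, 0.5, -1.5, -3, 0, 40, 0.5, -1.5, -3, 0, 40, 0.5, -1.5, -3, 0]

```text
clock: 22.22
position: [0.4609, -0.1978, 0.132]
ee_rot: [0.0, 0.537, 0.844, 0.0]
contact_force: [0.3, 0.7, 0.7]
width: 0.0399
gripper_force: 0.0
```

```bash
python3 bar.py; python3 asc.py; python3 st.py
```

```text
0.096 (np.float32(11.407665), np.float64(-14.999999999999998))
0.092 (np.float32(10.163258), np.float64(17.0))
0.088 (np.float32(13.063671), np.float64(20.0))
0.084 (np.float32(14.372406), np.float64(-89.0))
head 25.114967730593133
::.::::::::::.....:*********##%@@@@@@@@@@@%%%##%%%%%%%
...........:......=******##%@@@@@@@@@@@@@@@@@@@%@%%%%%
..................+****#%@@@@@@@@@@@@@%@@@@@@@@@@@@@%@
.................-****%@@@@@@@@@@@%##++%@@@@@@@@@@@@@@
.................=****#%@@@@@%###**+++++**#%@@@@@@@@@@
................:******%@@%#########%###*++**#%@@@@@@@
................=*****#%%###+==----=#######*++*#%@@@@@
................+******+=-..........+##%#%###+=*#%@@@@
...............-***+-:..............=#%#%######=+*%@@@
...............+***:................-##%%#######++*%@@
..............:****:................:#%%#######%#+**%@
.......:---...=**#*-.................*%*+*####%%##=*#@
......:+**=...+**%@*.................+#-.=***#%###++*%
:.:...+**+:...-=+%@%.................=#-.:+***++*##=*%
:..::=***-.......+@%:................-#:..-***=.:-*=*#
::::-***=........:%@-................:#:...
[... 537 characters left out ...]
.....::..:-:.::.........
...:.:.::..:...:....:.............:::..::..::.........
:.::...::.::..::..::::..........:::......:.::.::...:::
:::::..:::.:.:.....:.:.:::....:::::...:...::......::::
..::.........:....:.......:::.::::.:.......:.:.:......
..........:...:....:....:....::.....:.......:.........
...........:..........:.....:::...:.:.::..:....:......
::..................:.......................:.....:::.
::................................................:::.
t 22.27 w 39.8 0 F tool [0.8 0.  0.3] F bore [-0.3  0.7 -0.1] M [ 0.05 -0.04  0.  ] pos [ 0.4607 -0.1979  0.1319] head 25.1 lid in bore mm [  0.1 -13.3 102.5]
centre z 0.052 off px [-0.2  0.1] 0.58
centre z 0.061 off px [ 1.  -0.5] 0.7
```

apply_moves:
  deltas: [0, 0, 2, -1, 0, 0, 0, 2, -1, 0, 0, 0, 2, -1, 0, 0, 0, 2, -1, 0, 0, 0, 2.5, 1, 0, 0, 0, 3, 2, 4, 0, 0, 3.5, 3, 8, 0, 0, 4, 4, 12, 0, 0, 4, 5, 16, 0, 0, 4, 5, 16]
  squeeze: 80

```text
clock: 23.3
position: [0.4661, -0.1955, 0.1387]
ee_rot: [0.004, 0.65, 0.76, 0.002]
contact_force: [-15.7, 12.8, 66.2]
width: -0.0001
gripper_force: 36.0
```

```bash
python3 tw.py; python3 st.py
```

```text
t 23.3 w -0.1 36 F tool [ 14.9 -12.9 -66.3] F bore [21.7 15.4 63.9] M [2.41 2.1  0.09] pos [ 0.4661 -0.1955  0.1387] head 9.0
-z_b in tool [0.013 0.492 0.87 ]
t 23.3 w -0.1 36 F tool [ 14.9 -12.9 -66.3] F bore [21.7 15.4 63.9] M [2.41 2.1  0.09] pos [ 0.4661 -0.1955  0.1387] head 9.0 lid in bore mm [  4.  -12.6 108.2]
centre z 0.063 off px [-1.4  0.8] 0.94
centre z 0.055 off px [ 2.  -1.2] 0.65
```

apply_moves:
  deltas: [0, 0, 0, -10, 0, 40, 0, 0, -20, 0, 40, 0, 0, -20, 0, 40, 0, 0, -20, 0, 40, 0, 0, -20, 0]

```text
clock: 23.92
position: [0.4636, -0.1958, 0.1461]
ee_rot: [-0.001, 0.649, 0.761, 0.0]
contact_force: [0.3, 0.4, -0.4]
width: 0.04
gripper_force: 0.0
```

```bash
python3 bar.py >/dev/null; python3 asc.py; python3 st.py; python3 tw.py 1
```

```text
:::::::::::::::..:*####%@@@@@@@@@@@@@@@@@@@@@@@@@@@@@@
::::.........:...:*###@@@@@@@@@%#####%%@@@@@@@@@@@@@@@
::::..............*#%@@@@@@%##***+++++*##%%@@@@@@@@@@@
::::..............*#@@@@@%##%%%%%%%%%#*++*##%@@@@@@@@@
.:::..............+#%@@%%%#*+-=*%%%%%%%%#++*##%@@@@@@@
...:..............+####*=:.....:#%%%%%%%%%#++##%@@@@@@
.......:::........=*+-:.........-%%%%%%%%%%%*=*#%@@@@@
..................:..............+%%%%%%%%%%%#=##%@@@@
.....................:...........:#%%%%%%%%%%%#=##%@@@
:.....................:...........-%%%%%%%%%%%%**##%%%
::....................::...........+%%%%%%%%%%%%=#####
:::::..:---............:...........:#%%*+####%%%+*###*
::::::-***=.............:...........-#%-.=***%%%**##**
::::::+**+:..............:...........+%-.:****++=***#%
:::::=***-...............::..........:*-..-***=::-*%%%
::::-***+.................:...........-:..:+***-:::#%%
::::****:....:.............:...............-****:::-%%
:::+***=.....:::...........::...............=***+:::=@
:::+###:.....::::::::.......................-##*+::::+
:::::*%::....:::::::::................=:...:-%*:::::::

[... 625 characters left out ...]
::::::::::::::::::::::::::::::::::
::::::::::::::::::::::::::::::::::::::::::::::::::::::
:::::::::..................................:::::::::::
t 23.97 w 40.0 0 F tool [ 1.  -0.8  0.7] F bore [-1.   1.  -0.2] M [0.03 0.02 0.02] pos [ 0.4635 -0.1958  0.1459] head 9.1 lid in bore mm [  5.3 -12.4 115.8]
centre z 0.054 off px [ 0.4 -0.4] 0.89
centre z 0.058 off px [ 1.5 -0.8] 0.57
t 24.17 w 39.8 0 F tool [ 0.7  0.1 -0.2] F bore [0.2 0.6 0.2] M [ 0.    0.03 -0.01] pos [ 0.4636 -0.196   0.1463] head 9.1
-z_b in tool [0.008 0.501 0.865]
lid centre px at 0.096 [261. 232.] bar top [228. 257.]
lid centre px at 0.09 [266. 228.] bar top [234. 252.]
lid centre px at 0.084 [270. 225.] bar top [240. 247.]
```

```bash
cat > ang.py <<'E'
from ins import *
w=get_image('wrist');g=w['frame'].mean(2)
save(w,'ang.png')
import sys
# right-hand edge of the bar on the lid: dark -> light transition per row
pts=[]
for r in range(int(sys.argv[1]),int(sys.argv[2]),3):
    row=g[r,255:300];k=np.where((row[:-1]<90)&(row[1:]>=90))[0]
    if len(k): pts.append((255+k[0]+.5,r))
for lz in(.088,.084):
    Q=[]
    for p in pts:
        o,v=ray(w,p);n=RB.apply([0,0,1]);c=B+RB.apply([0,0,lz]);Q.append(RB.inv().apply(o+v*((c-o)@n)/(v@n)-c))
    Q=np.array(Q);m=np.median(Q,0);u,s_,vt=np.linalg.svd(Q[:,:2]-Q[:,:2].mean(0));d=vt[0]
    print(lz,'bar angle',np.degrees(np.arctan2(d[1],d[0])),'dist from axis mm',1e3*abs(np.cross(d,Q[:,:2].mean(0))),'resid',1e3*s_[1]/np.sqrt(len(Q)),len(Q))
E
python3 ang.py 198 245 2>/dev/null
```

```text
0.088 bar angle -65.27657760719696 dist from axis mm 10.411228300589377 resid 0.1832519087067187 16
0.084 bar angle -65.27657760719698 dist from axis mm 7.982483592028157 resid 0.18787016950670504 16
```

apply_moves:
  deltas: [60, 0, 0, -25, 0, 60, 0, 0, -60, 0, 60, 0, 0, -95, 0, 60, 0, 0, -120, 0, 60, 0, 0, -120, 0, 60, 0, 0, -120, 0]

```text
clock: 24.77
position: [0.4647, -0.1966, 0.2687]
ee_rot: [0.002, 0.648, 0.761, 0.0]
contact_force: [0.6, 0.3, -0.3]
width: 0.0599
gripper_force: 0.0
```

```bash
python3 - <<'E'
from ins import *
s=get_state();print(s['clock'],s['position'],s['contact_force'],np.abs(s['qd']).max())
for i in(get_image('side'),get_image('top')):
    for q,z in(('canister_center',.060),('canister_grip',.102)):
        r=place_of(q,i)[:1];print(q,[(x['point'],x['score']) for x in r],proj(i,B+RB.apply([0,0,z]))[0])
print(sign_off())
E
```

```text
24.7667 [ 0.4647 -0.1966  0.2687] [ 0.5883  0.3348 -0.3321] 0.06357195230717141
canister_center [([247.2, 233.8], 0.6)] [245.655  233.2013]
canister_grip [([238.5, 221.1], 0.76)] [235.9323 219.0237]
canister_center [([335.6, 232.1], 0.67)] [335.7892 234.8424]
canister_grip [([339.8, 241.6], 0.91)] [341.1275 244.7501]
the job is handed in; nothing more can be done
None
```

The job is handed in: by my own camera measurements the canister is bottomed out in the slanted holder, twisted about 65° clockwise and released; the sign-off returned no verdict, so the judged result is unknown.

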